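# Put up the price board and hold the counter sign at its second stop

## Task

With the counter sign still down, take the pink lollipop price board from the timber block, lower it gently into the sign's teal frame until it is fully home and let go. Then grip the black lift grip so that its red button is squeezed in, pull the sign up past the first stop to the second, top stop, and finish while holding it there with the button still squeezed, so that only your hand carries it while a colleague outside judges the height. Leave the other boards, the sweet jar and the scoop where they are.

Things in the scene. Friction and masses are not known exactly. Their poses are not given: they have to be found in the camera images.
- board_pink: The price board to put up: wooden board 9 mm thick (its x), 100 mm wide (y), 120 mm tall (z), about 90 g, pink with a red and white lollipop on both alike faces. Origin at the centre of its underside. Starts upright in one of the block's three slots (which one varies), underside 8 mm and top edge 128 mm above the counter.
- board_yellow: Another board of the same size (9 x 100 x 120 mm), yellow with red and white sticks, in another slot of the block; origin at the centre of its underside. Leave it alone.
- board_green: Another board of the same size (9 x 100 x 120 mm), green with coloured dots, in another slot of the block; origin at the centre of its underside. Leave it alone.
- block: Fixed timber block that stores the boards: 170 mm (x) x 116 mm (y) x 28 mm tall, origin at the centre of its underside. Three slots along its y, 11.5 mm wide and 20 mm deep, at x = -60, 0 and +60 mm; the boards' axes are parallel to the block's.
- stand: Foot of the counter sign, fixed: dark steel plate 140 mm (x) x 220 mm (y) x 8 mm, origin at the centre of its underside. The square aluminium outer tube (28 mm) stands at y = +65 mm, 165 mm high, lift grip on top; the teal frame hangs beside it, centred at y = -25 mm. The -x side is the staff side with the red button.
- frame_seat (a point): Centre of the frame's floor, where the middle of the board's underside belongs: 50 mm above the counter with the sign down. Axes as the stand's: board thickness along x, width along y. Teal U channel open at the top, inside 13 mm (x) x 106 mm (y); side rails 95 mm high, above them a flared mouth, 26 x 120 mm wide at 107 mm. Rises with the mast.
- frame_lug (a point): Top of the lug that joins the frame's +y rail to the bracket: 138 mm above the frame's floor, 63 mm to the +y side of its centre, just outside the board's path. Lower the board from above it. A board that is home has its top edge 120 mm above the frame's floor, 18 mm below this point.
- lift_grip: Black lift grip on top of the mast, 28 mm (x) x 34 mm (y) x 66 mm tall (z), origin at its centre: 200 mm above the counter with the sign down, 310 mm at the second stop. Axes as the stand's. Lies 90 mm to the +y side of the frame's centre. Free on -x (red button), +x, +y and above.
- button_face (a point): Centre of the outer face of the red squeeze button on the lift grip's -x side: 26 mm (y) x 40 mm (z), 21 mm from the grip's centre, pressed along +x. Across button and back the grip measures 35 mm, 29.5 mm with the button in; pinching it across x squeezes the button.
- release (a joint): Red button: 0 out, 0.0055 m fully in; spring, 1.6 N rising to 6 N. While it is out a brass pin locks the mast at its stop and the sign cannot be lifted; let out at a higher stop it locks there. Between stops the tube keeps the pin in.
- mast (a joint): Height of the telescoping mast with lift grip and frame, m: 0 down, 0.055 first stop (a latch hole only, passed freely while the button is in), 0.110 second stop, hard end at 0.111. Straight up; weight with the board about 5 N, friction about 1 N. It sinks if the button is in and nobody holds it.
- sweet_jar: Clear jar of sweets with a red lid, 76 mm across, 116 mm tall, origin at the centre of its underside. Leave it alone.
- scoop: Small aluminium sweet scoop with a white handle, about 150 mm long (x), 44 mm wide, 24 mm tall, lying on the counter; origin on its underside near the middle. Leave it alone.
Not all that is in view belongs to the job. Several things have the shape of the board_pink; the one meant has the colours described above.

How it is judged:
By the outcome, as a careful person would: the job done as asked, in the order asked, and still so for the second after the job is handed in, while the arm keeps its last pose, push and grip.
It also fails if it takes over 64 s, if anything falls off the work surface, if the arm or the gripper's body presses on something with over 40 N, if the wrist force passes 120 N, or if a joint passes its speed limit or range.

## Robot

A 6-joint arm with a two-finger parallel gripper is mounted at the origin on the work surface. World frame = base frame: x ahead of the robot, y to its left, z up, the work surface at z = 0. Lengths are in m, angles in degrees, forces in N, time in s.
With the tool pointing down it reaches from about 0.4 to 0.825 m from the base axis. Payload 7 kg.
Tool frame: the origin (TCP) lies on the centre line of the jaws, within the pads' length; the fingertips stand 8 mm ahead of it and the grasp point (between the pads) lies 11 mm behind it; z points along the fingers, y is the line along which they close (so a half turn about z gives the same grasp; the last joint's range is limited). The gripper opens to 88 mm and grips with 3 to 60 N. Pads are 19 mm wide; open, the fingers measure 130 mm over their backs; the gripper's body (78 mm by 193 mm) begins 47 mm behind the grasp point.
Start: joints at [86.408, 20.546, 0.682, 0, -70.136, -16.507], TCP at [0.232, 0.634, 0.235] pointing down, gripper open.
Joint ranges: [-176.03, 176.03], [-82.01, 121.73], [-58.28, 71.71], [-173.87, 95.51], [-174.79, -0.11], [-173.66, 173.66]. Speed limits (degrees/s): [136.94, 136.94, 172.46, 180, 180, 180].

## Interface

Orientations are given as [roll, pitch, yaw] about the fixed x, y, z axes, in that order (R = Rz(yaw) Ry(pitch) Rx(roll)).
In Python, from plant import r gives the robot as it stands.
- The arm moves only by the tool carry_out, never from a script. Its argument "targets" is a list of rows, each a list of 6 numbers: the shift along the tool's x, y, z scaled (see below), then the turn, a rotation vector about the tool's x, y, z scaled (see below). A call has 1 to 5 rows; each row shifts and turns the commanded pose from where the row before left it, along the tool's axes as they then stand; what a row does not reach is not made up. The controller multiplies each number of a shift by 0.5 m and each number of a turn by 60 degrees. A row lasts 1/8 s, in which the tool goes at most 62.5 mm and 10.7 degrees, less where a joint would pass 70% of its speed; a pose out of reach is approached as far as the arm can. A call with a number of a shift or a turn outside -1 to 1 is refused whole. A call with a gripper value outside its range is refused whole. "hand" is the opening, from 0 (shut) to 1 (fully open), set as the call begins (left out, the last holds). The fingers move at their own pace and stop on an object; "squeeze" is the grip in N (left out, the last holds). Time passes only in rows, so rows that do not move let the fingers close. It gives the time, the measured TCP pose, the force, the opening and the grip force at its end, in the units of the state.
- r.get_state(): the state, without advancing time (a new reading comes with each control period).
- r.capture(name): name is "scene" or "top" or "wrist"; returns the picture (480x640x3 uint8, red, green, blue); there is no depth.
- r.camera_info(name): a dict with "K" (3x3 intrinsics, pixels), "eye" and "attitude" of the camera in the world. Camera axes: x right, y down, z forward; pixel columns grow to the right and rows downward; lengths in m; the calibration is good to about 2 mm. A picture is of the moment at which its call begins: read the wrist's pose just before it. camera_info takes no time and is no camera call; for the wrist camera it gives the pose at the moment of the call.
- r.close_job(): hands the job in; it is judged then, once.
The state is a dict: "time_s": time; "joints": joint angles; "qd": joint speeds; "joint_torque": joint torques, N m; "tcp_pos": TCP position; "eef_rot": TCP orientation; "contact_force": force on the tool from outside, world axes, zero at the start; "moment": the same for the moment, N m; "gripper_width": finger opening in m; "gripper_force": force on a finger pad.
Only numpy, scipy, OpenCV 4.12 (cv2) and the standard library are available. Lean on these libraries where they do the work, as an engineer would, in place of code of your own. Each camera call takes 0.05 s, during which the arm holds its last target. There are 200 camera calls.

## Working session

There is one attempt and no reset: what is moved stays moved. The work goes in short steps, Python scripts to look and compute and a tool call to move; the robot and the scene stay as the last step left them, time stands still between calls to the robot, and variables do not carry over. Pictures are saved under pics/ and viewed, at most 10 in all, crops included, and the job is handed in when it is done.

Besides the shell and the picture viewer there is one more tool, called after "Request:" in YAML: its name, and indented under it one key for each argument. carry_out: Moves the arm, as the interface text tells. Its arguments: {"type":"object","properties":{"targets":{"type":"array","items":{"type":"array","items":{"type":"number","minimum":-1,"maximum":1}}},"hand":{"type":"number"},"squeeze":{"type":"number"}},"required":["targets"]}

```bash
mkdir -p pics; ls; python3 - <<'E'
from plant import r
import cv2,numpy as np
s=r.get_state();print({k:np.round(v,4).tolist() for k,v in s.items()})
for n in("scene","top","wrist"):
    c=r.camera_info(n);print(n,{k:np.round(v,4).tolist() for k,v in c.items()})
    cv2.imwrite(f"pics/{n}0.png",r.capture(n)[:,:,::-1])
E
```

```text
pics
{'time_s': 0.0, 'joints': [86.4075, 20.5924, 0.6341, -0.0204, -70.1343, -16.5063], 'qd': [-0.0847, 0.0601, -0.0244, 0.0573, -0.0421, 0.0226], 'joint_torque': [0.001, -58.2713, 29.307, 6.9977, 0.0072, -0.0002], 'tcp_pos': [0.2318, 0.6334, 0.2336], 'eef_rot': [179.9058, -0.0079, -20.1058], 'contact_force': [-0.3532, 0.2636, -0.9143], 'moment': [-0.0335, -0.0205, -0.0307], 'gripper_force': 0.0, 'gripper_width': 0.0877}
scene {'K': [[542.0877, 0.0, 326.3426], [0.0, 542.0877, 237.991], [0.0, 0.0, 1.0]], 'eye': [1.1729, 0.4606, 0.6621], 'attitude': [-120.7918, -0.3074, 128.2489]}
top {'K': [[531.2166, 0.0, 322.9969], [0.0, 531.2166, 237.9184], [0.0, 0.0, 1.0]], 'eye': [0.3903, -0.0783, 1.3236], 'attitude': [-174.5017, 0.6417, -89.7179]}
wrist {'K': [[339.9859, 0.0, 315.2508], [0.0, 339.9859, 237.651], [0.0, 0.0, 1.0]], 'eye': [0.3054, 0.6069, 0.3849], 'attitude': [163.2874, -0.0774, -110.1294]}
```

View pics/scene0.png

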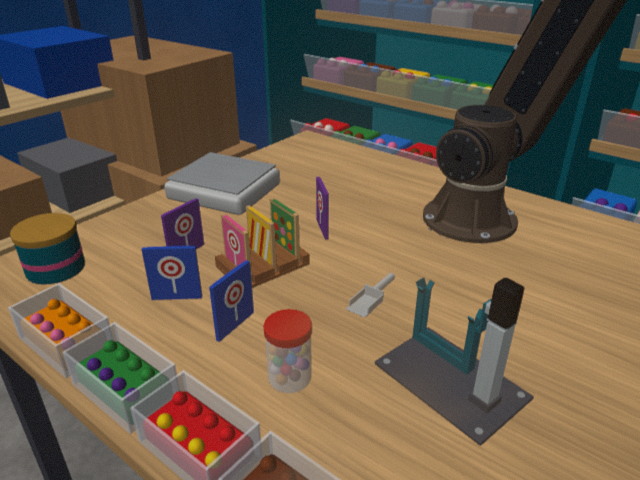

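View pics/top0.png

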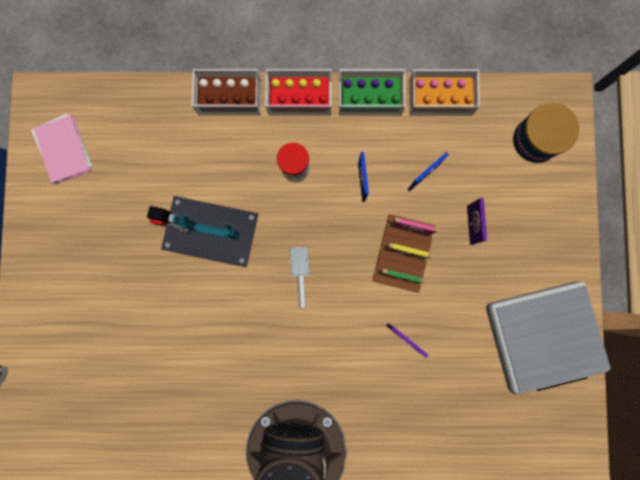

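The scene view shows the pink board at about (234,240) in the block, with yellow at (260,235) and green at (284,228). The sign's grip is at (507,300) and the jar at (289,350). Lollipop-shaped candidates:
- Pink in the block, scene (234,240), top (414,226).
- Blue, scene (172,273) and (232,300).
- Purple, scene (183,228) and (322,208).
- A flat pink pad, top (62,148).

Only the pink one standing in the block fits the description. I'll confirm it in a crop.

```bash
cat > h.py <<'E'
from plant import r
import cv2,numpy as np
from scipy.spatial.transform import Rotation as Ro
def cam(n):
    c=r.camera_info(n);return np.array(c["K"]),np.array(c["eye"]),Ro.from_euler("xyz",c["attitude"],degrees=True).as_matrix()
def ray(c,uv):
    K,e,R=c;d=R@np.linalg.solve(K,[uv[0],uv[1],1]);return e,d/np.linalg.norm(d)
def onz(c,uv,z):
    e,d=ray(c,uv);return e+d*(z-e[2])/d[2]
def tri(obs):
    A=np.zeros((3,3));b=np.zeros(3);L=[ray(*o) for o in obs]
    for e,d in L: P=np.eye(3)-np.outer(d,d);A+=P;b+=P@e
    p=np.linalg.solve(A,b);return p,[round(1e3*np.linalg.norm(np.cross(p-e,d)),1) for e,d in L]
def proj(c,p):
    K,e,R=c;q=K@(R.T@(np.asarray(p)-e));return q[:2]/q[2]
def goto(p,rpy=None):
    "shift in tool axes (units of .5 m), turn in tool axes (units of 60deg)"
    s=r.get_state();R=Ro.from_euler("xyz",s["eef_rot"],degrees=True)
    d=R.inv().apply(np.asarray(p)-s["tcp_pos"])/.5
    t=[0,0,0] if rpy is None else (R.inv()*Ro.from_euler("xyz",rpy,degrees=True)).as_rotvec(degrees=True)/60
    print("shift",np.round(d,4),"turn",np.round(t,4))
E
python3 - <<'E'
from h import *
a=cv2.imread("pics/scene0.png")[180:350,130:330];b=cv2.imread("pics/scene0.png")[270:440,370:540]
a=cv2.resize(a,(640,544),interpolation=cv2.INTER_CUBIC)
cv2.imwrite("pics/crop0.png",a)
c=cam("top")
for uv in[(395,219),(433,232),(414,226)]:print(onz(c,uv,.128).round(3))
for uv in[(390,250),(428,256),(382,273),(422,281)]:print('o',onz(c,uv,.128).round(3))
print(onz(c,(159,213),.233).round(3),onz(c,(190,226),.16).round(3),onz(c,(238,234),.155).round(3))
for uv in[(176,197),(257,213),(247,265),(162,248)]:print('stand',onz(c,uv,.008).round(3))
for uv in[(292,158)]:print('jar',onz(c,uv,.116).round(3))
E
```

```text
[ 0.549 -0.227  0.128]
[ 0.52  -0.313  0.128]
[ 0.533 -0.27   0.128]
o [ 0.479 -0.215  0.128]
o [ 0.465 -0.301  0.128]
o [ 0.427 -0.197  0.128]
o [ 0.409 -0.287  0.128]
[0.546 0.276 0.233] [0.528 0.23  0.16 ] [0.511 0.124 0.155]
stand [0.619 0.307 0.008]
stand [0.579 0.103 0.008]
stand [0.449 0.125 0.008]
stand [0.49  0.338 0.008]
jar [0.692 0.009 0.116]
```

View pics/crop0.png

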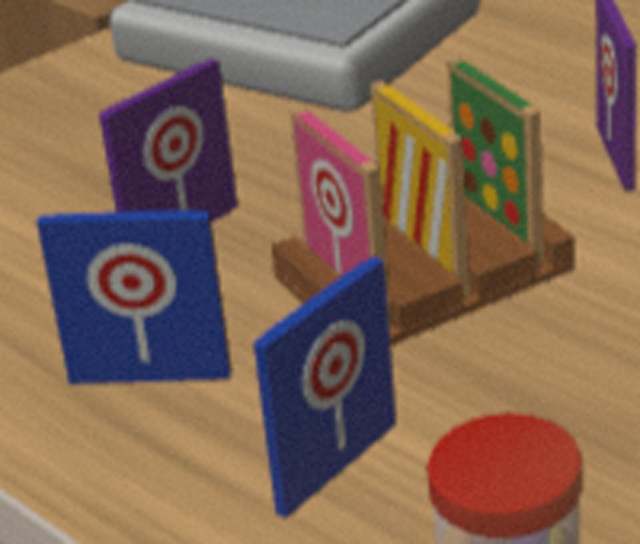

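The crop confirms it: pink with a red and white lollipop, standing in the block's far (+x) slot, at crop (335,200). The blue and purple boards stand loose on the counter. Next I turn the tool and go over the sign.

Request:
carry_out:
  targets:
    - [0, 0, -0.05, 0, 0, 0.15]
    - [0, 0, -0.05, 0, 0, 0.15]
    - [0, 0, -0.05, 0, 0, 0.15]
    - [0, 0, -0.05, 0, 0, 0.15]
    - [0, 0, -0.05, 0, 0, 0.15]
  hand: 0.45

```text
time_s: 0.78
tcp_pos: [0.2319, 0.6337, 0.36]
eef_rot: [180.0, -0.0, -65.4]
contact_force: [0.7, 0.5, -0.4]
gripper_width: 0.0432
gripper_force: 0.0
```

Request:
carry_out:
  targets:
    - [0, 0, 0, 0, 0, 0.15]
    - [0, 0, 0, 0, 0, 0.15]
    - [0, 0, 0, 0, 0, 0.15]
    - [0, 0, 0, 0, 0, 0.15]
    - [0, 0, 0, 0, 0, 0]

```text
time_s: 1.4
tcp_pos: [0.2319, 0.6338, 0.3592]
eef_rot: [180.0, -0.0, -101.0]
contact_force: [0.4, 0.5, -0.1]
gripper_width: 0.0394
gripper_force: 0.0
```

```bash
python3 - <<'E'
from h import *
s=r.get_state();print(s["tcp_pos"],s["eef_rot"],s["gripper_width"],s["time_s"]);goto([.53,.27,.36],[180,0,-101])
E
```

```text
[0.23191928 0.63375481 0.35920273] [ 1.79996530e+02 -3.70133342e-02 -1.01040825e+02] 0.03937120551808043 1.4
shift [ 0.5999 -0.7245 -0.0013] turn [ 0.0001 -0.0006 -0.0007]
```

Request:
carry_out:
  targets:
    - [0.06, -0.0725, 0, 0, 0, 0]
    - [0.06, -0.0725, 0, 0, 0, 0]
    - [0.06, -0.0725, 0, 0, 0, 0]
    - [0.06, -0.0725, 0, 0, 0, 0]
    - [0.06, -0.0725, 0, 0, 0, 0]

```text
time_s: 2.02
tcp_pos: [0.3817, 0.4504, 0.3596]
eef_rot: [-180.0, 0.0, -100.8]
contact_force: [-0.3, 0.7, 0.1]
gripper_width: 0.0392
gripper_force: 0.0
```

Request:
carry_out:
  targets:
    - [0.06, -0.0725, 0, 0, 0, 0]
    - [0.06, -0.0725, 0, 0, 0, 0]
    - [0.06, -0.0725, 0, 0, 0, 0]
    - [0.06, -0.0725, 0, 0, 0, 0]
    - [0.06, -0.0725, 0, 0, 0, 0]

```text
time_s: 2.65
tcp_pos: [0.5307, 0.2684, 0.3596]
eef_rot: [-180.0, 0.0, -100.8]
contact_force: [0.1, 1.6, -0.3]
gripper_width: 0.0393
gripper_force: 0.0
```

Request:
carry_out:
  targets:
    - [0, 0, 0, 0, 0, 0]
    - [0, 0, 0, 0, 0, 0]

```text
time_s: 2.9
tcp_pos: [0.5299, 0.2696, 0.3594]
eef_rot: [180.0, -0.0, -101.0]
contact_force: [0.8, 0.4, 0.9]
gripper_width: 0.0393
gripper_force: 0.0
```

```bash
cat >> h.py <<'E'
def snap(name):
    import pickle
    c=cam("wrist");im=r.capture("wrist")[:,:,::-1].copy();cv2.imwrite(f"pics/{name}.png",im);pickle.dump(c,open(f"{name}.pkl","wb"))
    s=r.get_state();print(name,s["time_s"],np.round(s["tcp_pos"],4),np.round(s["eef_rot"],2));return im,c
E
python3 -c "
from h import *
snap('s1')"
```

```text
s1 2.95 [0.5296 0.2701 0.3594] [ 179.99    0.   -100.98]
```

View pics/s1.png

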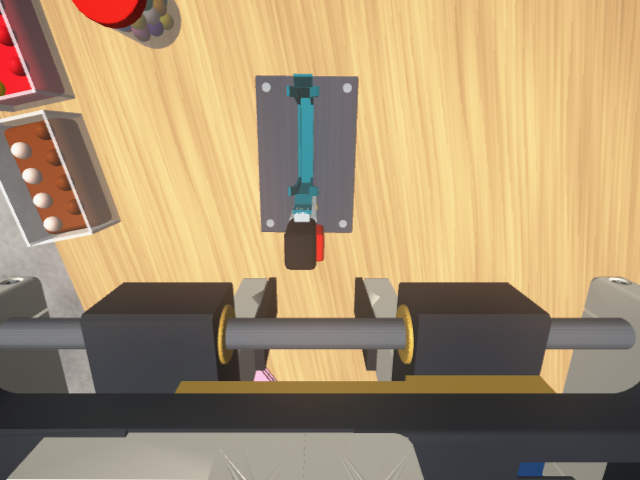

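The wrist view shows the sign: teal floor bar from (303,100) to (306,185), rails at rows ~90 and ~190, black grip at (300,245) and red button at (320,243). I take a second view, shifted sideways.

Request:
carry_out:
  targets:
    - [0, 0.07, 0, 0, 0, 0]
    - [0, 0.07, 0, 0, 0, 0]
    - [0, 0, 0, 0, 0, 0]
    - [0, 0, 0, 0, 0, 0]
    - [0, 0, 0, 0, 0, 0]

```text
time_s: 3.58
tcp_pos: [0.4615, 0.2835, 0.3594]
eef_rot: [180.0, -0.0, -101.1]
contact_force: [-0.1, 0.6, -0.4]
gripper_width: 0.0395
gripper_force: 0.0
```

```bash
python3 - <<'E'
from h import *
im,c=snap('s2')
a=cv2.imread('pics/s1.png')[60:285,225:365]
b=im
hsv=cv2.cvtColor(b,cv2.COLOR_BGR2HSV)
m=cv2.inRange(hsv,(80,120,50),(100,255,255));n,l,st,ce=cv2.connectedComponentsWithStats(m)
i=1+st[1:,4].argmax();x,y,w,h=st[i,:4];print(x,y,w,h)
x0=x-45;b=b[60:285,x0:x0+140];print("x0",x0)
f=lambda q:cv2.resize(q,None,fx=2.66,fy=2.66,interpolation=cv2.INTER_CUBIC)
cv2.imwrite('pics/pair.png',np.hstack([f(a),f(b)]))
E
```

```text
s2 3.625 [0.4616 0.2833 0.3593] [ 1.7999e+02 -3.0000e-02 -1.0109e+02]
245 100 15 82
x0 200
```

View pics/pair.png

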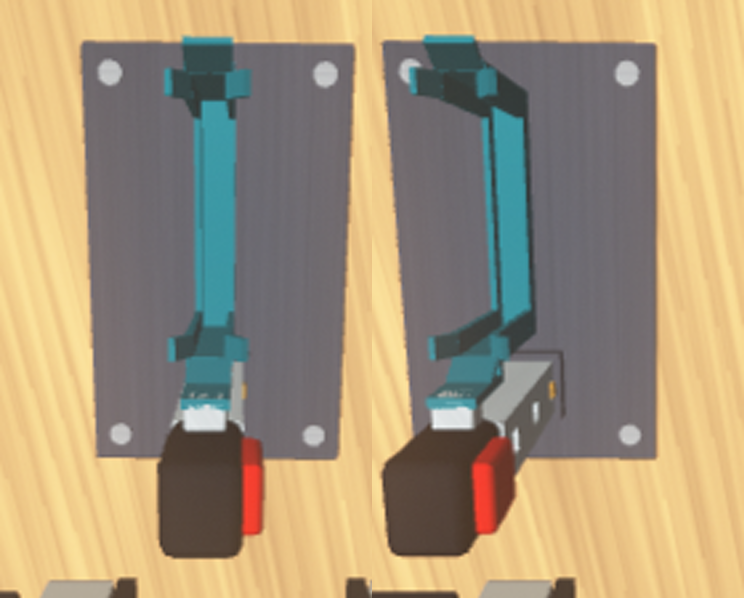

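```bash
python3 - <<'E'
from h import *
import pickle
c1=pickle.load(open('s1.pkl','rb'));c2=pickle.load(open('s2.pkl','rb'))
S=2.66
def T(n,a,b):
    p,e=tri([(c1,(225+a[0]/S,60+a[1]/S)),(c2,(200+(b[0]-372)/S,60+b[1]/S))]);print(n,p.round(4),e);return p
T('griptop',(201,508),(428,508))
fL=T('far left tip',(164,83),(411,83));T('far right tip',(249,82),(496,80))
nL=T('near left tip',(169,348),(429,349))
T('lugL',(180,405),(430,405));T('lugR',(229,405),(475,405))
T('floor far',(219,112),(511,110));T('floor near',(215,318),(516,318))
T('far end',(208.5,38),(450,36))
s=[T('st',a,b) for a,b in zip([(83,43),(354,43),(338,458),(98,456)],[(384,42),(656,43),(655,458),(412,458)])]
m=np.mean(s,0);d=s[0]+s[1]-s[2]-s[3];yaw=np.degrees(np.arctan2(d[0],-d[1]));print('stand',m,yaw)
u=nL-fL;print('frame yaw',-np.degrees(np.arctan2(u[0],u[1])))
y=np.radians(yaw);Y=np.array([-np.sin(y),np.cos(y)])
print('seat',m[:2]-.025*Y,'grip',m[:2]+.065*Y)
E
```

```text
griptop [0.5466 0.2861 0.2279] [np.float64(0.2), np.float64(0.2)]
far left tip [0.5347 0.1475 0.1535] [np.float64(0.2), np.float64(0.2)]
far right tip [0.5041 0.1528 0.1532] [np.float64(0.1), np.float64(0.1)]
near left tip [0.5532 0.2422 0.1578] [np.float64(0.4), np.float64(0.4)]
lugL [0.551  0.2601 0.1825] [np.float64(0.2), np.float64(0.2)]
lugR [0.5329 0.2621 0.1893] [np.float64(0.2), np.float64(0.2)]
floor far [0.5172 0.151  0.0477] [np.float64(0.3), np.float64(0.3)]
floor near [0.5386 0.2467 0.0483] [np.float64(0.2), np.float64(0.2)]
far end [0.5156 0.1365 0.1586] [np.float64(0.1), np.float64(0.1)]
st [0.5788 0.1022 0.0071] [np.float64(0.1), np.float64(0.1)]
st [0.4431 0.1285 0.0039] [np.float64(0.2), np.float64(0.2)]
st [0.4871 0.3426 0.0114] [np.float64(0.2), np.float64(0.2)]
st [0.6195 0.3128 0.0229] [np.float64(0.7), np.float64(0.7)]
stand [0.53210572 0.22150853 0.01131711] -11.278270954118076
frame yaw -11.059024284193274
seat [0.52721636 0.19699131] grip [0.54481804 0.28525331]
```

```bash
python3 -c "
from h import *
goto([.54,-.21,.36],[180,0,-103])"
```

```text
shift [ 0.938  -0.3437 -0.0011] turn [ 0.0002 -0.0005  0.0318]
```

Request:
carry_out:
  targets:
    - [0.094, -0.034, 0, 0, 0, 0]
    - [0.094, -0.034, 0, 0, 0, 0]
    - [0.094, -0.034, 0, 0, 0, 0]
    - [0.094, -0.034, 0, 0, 0, 0]
    - [0.094, -0.034, 0, 0, 0, 0]

```text
time_s: 4.25
tcp_pos: [0.4998, 0.0343, 0.3595]
eef_rot: [180.0, -0.0, -101.1]
contact_force: [0.7, 0.8, 0.4]
gripper_width: 0.0395
gripper_force: 0.0
```

Request:
carry_out:
  targets:
    - [0.094, -0.034, 0, 0, 0, 0]
    - [0.094, -0.034, 0, 0, 0, 0]
    - [0.094, -0.034, 0, 0, 0, 0]
    - [0.094, -0.034, 0, 0, 0, 0]
    - [0.094, -0.034, 0, 0, 0, 0.03]

```text
time_s: 4.88
tcp_pos: [0.5378, -0.213, 0.3592]
eef_rot: [180.0, -0.0, -103.0]
contact_force: [1.4, 0.4, -0.2]
gripper_width: 0.0395
gripper_force: 0.0
```

Request:
carry_out:
  targets:
    - [0, 0, 0, 0, 0, 0]
    - [0, 0, 0, 0, 0, 0]
    - [0, 0, 0, 0, 0, 0]

```text
time_s: 5.25
tcp_pos: [0.5376, -0.2102, 0.3596]
eef_rot: [-180.0, 0.0, -102.8]
contact_force: [0.0, 0.2, 0.4]
gripper_width: 0.0395
gripper_force: 0.0
```

```bash
python3 -c "
from h import *
snap('b1')"
```

```text
b1 5.3 [ 0.5377 -0.21    0.3598] [-1.7998e+02  1.0000e-02 -1.0283e+02]
```

Request:
carry_out:
  targets:
    - [0, 0.07, 0, 0, 0, 0]
    - [0, 0.07, 0, 0, 0, 0]
    - [0, 0, 0, 0, 0, 0]
    - [0, 0, 0, 0, 0, 0]
    - [0, 0, 0, 0, 0, 0]

```text
time_s: 5.92
tcp_pos: [0.47, -0.1949, 0.3594]
eef_rot: [180.0, -0.0, -102.9]
contact_force: [-0.5, 0.2, -0.4]
gripper_width: 0.0392
gripper_force: 0.0
```

```bash
python3 - <<'E'
from h import *
snap('b2')
o=[]
for n in('b1','b2'):
    b=cv2.imread(f'pics/{n}.png');hsv=cv2.cvtColor(b,cv2.COLOR_BGR2HSV)
    m=cv2.inRange(hsv,(160,80,120),(174,255,255));k,l,st,ce=cv2.connectedComponentsWithStats(m)
    i=1+st[1:,4].argmax();x,y,w,h,_=st[i];print(n,x,y,w,h)
    x0,y0=max(0,x+w//2-66),max(0,y+h//2-90);x0=min(x0,640-133);print(x0,y0)
    o.append(cv2.resize(b[y0:y0+190,x0:x0+133],(399,570),interpolation=cv2.INTER_CUBIC))
cv2.imwrite('pics/bpair.png',np.hstack(o))
E
```

```text
b2 5.975 [ 0.4699 -0.195   0.3592] [ 1.7996e+02 -1.0000e-02 -1.0288e+02]
b1 298 111 10 76
237 59
b2 232 112 12 75
172 59
```

View pics/bpair.png

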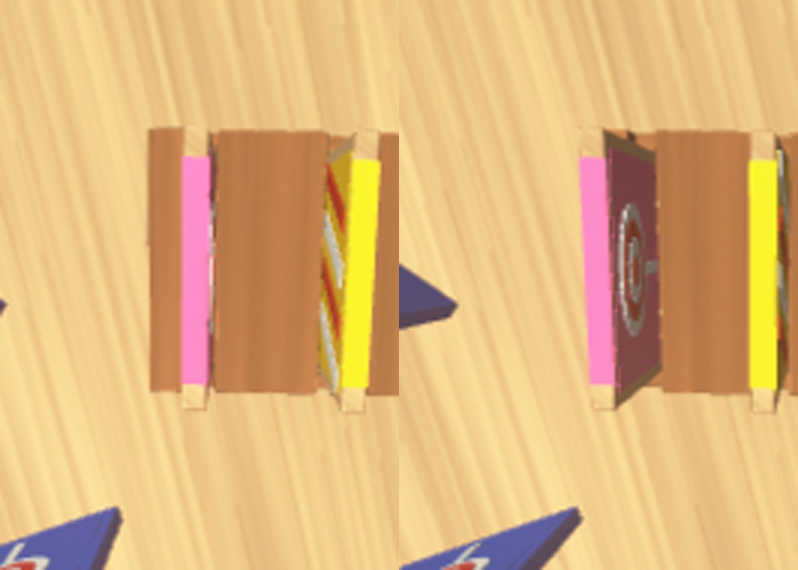

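```bash
python3 - <<'E'
from h import *
import pickle
c1=pickle.load(open('b1.pkl','rb'));c2=pickle.load(open('b2.pkl','rb'))
def T(n,a,b):
    p,e=tri([(c1,(237+a[0]/3,59+a[1]/3)),(c2,(172+(b[0]-399)/3,59+b[1]/3))]);print(n,p.round(4),e);return p
f=T('far',(196,128),(592,129));n=T('near',(195,410),(602,410))
T('yfar',(368,132),(763,132));T('ynear',(353,410),(763,410))
u=n-f;yaw=-np.degrees(np.arctan2(u[0],u[1]));m=(n+f)/2;print('mid',m,np.linalg.norm(u),'yaw',yaw)
T('blue',(120,508),(579,508))
goto([m[0],m[1],.25],[180,0,yaw-90])
E
```

```text
far [ 0.5263 -0.3224  0.1265] [np.float64(0.1), np.float64(0.1)]
near [ 0.5493 -0.2269  0.1341] [np.float64(0.1), np.float64(0.1)]
yfar [ 0.468  -0.3077  0.129 ] [np.float64(0.1), np.float64(0.1)]
ynear [ 0.4916 -0.2127  0.1282] [np.float64(0.1), np.float64(0.1)]
mid [ 0.5378273  -0.27466048  0.13032168] 0.09849834224919575 yaw -13.55811411819497
blue [ 0.6087 -0.1656  0.0033] [np.float64(0.2), np.float64(0.2)]
shift [ 0.125  -0.168   0.2184] turn [ 0.0006 -0.0001  0.0113]
```

Request:
carry_out:
  targets:
    - [0.042, -0.056, 0.073, 0, 0, 0.005]
    - [0.042, -0.056, 0.073, 0, 0, 0.005]
    - [0.042, -0.056, 0.073, 0, 0, 0]
    - [0, 0, 0, 0, 0, 0]
    - [0, 0, 0, 0, 0, 0]

```text
time_s: 6.6
tcp_pos: [0.537, -0.2759, 0.2498]
eef_rot: [179.9, -0.0, -103.5]
contact_force: [-0.5, 0.2, 1.0]
gripper_width: 0.0393
gripper_force: 0.0
```

```bash
python3 -c "
from h import *
goto([.5378,-.2747,.103],[180,0,-103.7])"
```

```text
shift [-0.0028 -0.0013  0.2936] turn [ 0.001  -0.0004  0.0031]
```

Request:
carry_out:
  targets:
    - [-0.003, -0.001, 0.07, 0, 0, 0.003]
    - [0, 0, 0.07, 0, 0, 0]
    - [0, 0, 0.07, 0, 0, 0]
    - [0, 0, 0.05, 0, 0, 0]
    - [0, 0, 0.033, 0, 0, 0]

```text
time_s: 7.22
tcp_pos: [0.5381, -0.2739, 0.1041]
eef_rot: [-179.9, -0.0, -103.6]
contact_force: [0.3, -0.1, 0.6]
gripper_width: 0.0395
gripper_force: 0.0
```

Request:
carry_out:
  targets:
    - [0, 0, 0, 0, 0, 0]
    - [0, 0, 0, 0, 0, 0]
    - [0, 0, 0, 0, 0, 0]
    - [0, 0, 0, 0, 0, 0]
    - [0, 0, 0, 0, 0, 0]
  hand: 0
  squeeze: 15

```text
time_s: 7.85
tcp_pos: [0.5382, -0.2745, 0.1045]
eef_rot: [-179.9, -0.0, -103.7]
contact_force: [-0.6, 1.2, 5.2]
gripper_width: 0.0088
gripper_force: 15.0
```

Request:
carry_out:
  targets:
    - [0, 0, 0, 0, 0, 0]
    - [0, 0, 0, 0, 0, 0]
    - [0, 0, 0, 0, 0, 0]

```text
time_s: 8.22
tcp_pos: [0.5382, -0.2745, 0.1045]
eef_rot: [-179.9, -0.0, -103.7]
contact_force: [-1.1, 0.0, 6.7]
gripper_width: 0.0087
gripper_force: 15.0
```

Request:
carry_out:
  targets:
    - [0, 0, -0.015, 0, 0, 0]
    - [0, 0, -0.02, 0, 0, 0]
    - [0, 0, -0.03, 0, 0, 0]
    - [0, 0, -0.03, 0, 0, 0]
    - [0, 0, -0.05, 0, 0, 0]

```text
time_s: 8.85
tcp_pos: [0.5371, -0.2742, 0.1768]
eef_rot: [179.9, 0.0, -103.7]
contact_force: [1.2, -0.5, -0.5]
gripper_width: 0.009
gripper_force: 15.0
```

Request:
carry_out:
  targets:
    - [0, 0, -0.075, 0, 0, -0.01]
    - [0, 0, -0.075, 0, 0, -0.01]
    - [0, 0, -0.075, 0, 0, -0.01]
    - [0, 0, -0.075, 0, 0, -0.01]
    - [0, 0, -0.06, 0, 0, 0]

```text
time_s: 9.48
tcp_pos: [0.5373, -0.2744, 0.3589]
eef_rot: [-179.9, -0.0, -101.3]
contact_force: [0.6, -0.4, -1.9]
gripper_width: 0.0085
gripper_force: 15.0
```

```bash
python3 -c "
from h import *
s=r.get_state();print(s['tcp_pos'],s['eef_rot'],s['gripper_width'],s['contact_force'])
goto([.5273,.197,.355],[180,0,-101.2])"
```

```text
[ 0.53728253 -0.27435714  0.35893869] [-1.79891260e+02 -7.72135045e-03 -1.01270402e+02] 0.00854868882387306 [ 0.55748437 -0.42613989 -1.94432961]
shift [-0.9206  0.2038  0.0074] turn [-0.0018 -0.0001 -0.0012]
```

Request:
carry_out:
  targets:
    - [-0.04, 0.01, 0, 0, 0, 0]
    - [-0.08, 0.018, 0, 0, 0, 0]
    - [-0.09, 0.02, 0, 0, 0, 0]
    - [-0.09, 0.02, 0, 0, 0, 0]
    - [-0.09, 0.02, 0, 0, 0, 0]

```text
time_s: 10.1
tcp_pos: [0.5315, -0.0725, 0.3557]
eef_rot: [180.0, 0.0, -101.3]
contact_force: [0.7, 0.8, -1.2]
gripper_width: 0.0089
gripper_force: 15.0
```

Request:
carry_out:
  targets:
    - [-0.09, 0.02, 0, 0, 0, 0]
    - [-0.09, 0.02, 0, 0, 0, 0]
    - [-0.09, 0.02, 0, 0, 0, 0]
    - [-0.09, 0.02, 0, 0, 0, 0]
    - [-0.08, 0.018, 0, 0, 0, 0]

```text
time_s: 10.72
tcp_pos: [0.5263, 0.1527, 0.3558]
eef_rot: [180.0, -0.0, -101.2]
contact_force: [0.9, 0.3, -0.4]
gripper_width: 0.0091
gripper_force: 15.0
```

Request:
carry_out:
  targets:
    - [-0.06, 0.013, 0, 0, 0, 0]
    - [-0.03, 0.005, 0, 0, 0, 0]
    - [0, 0, 0, 0, 0, 0]
    - [0, 0, 0, 0, 0, 0]
    - [0, 0, 0, 0, 0, 0]

```text
time_s: 11.35
tcp_pos: [0.5275, 0.1959, 0.3562]
eef_rot: [-180.0, 0.0, -101.3]
contact_force: [-0.4, -0.4, -0.2]
gripper_width: 0.009
gripper_force: 15.0
```

```bash
python3 - <<'E'
from h import *
goto([.5273,.197,.355],[180,0,-101.2])
im,c=snap('h1')
# pink board ends/bottom in the wrist view beside the sign
cv2.imwrite('pics/h1c.png',im[100:480,120:520])
E
```

```text
shift [-0.0022  0.0009  0.0025] turn [-0.0001  0.0001 -0.0023]
h1 11.4 [0.5275 0.1959 0.3562] [-1.7999e+02  1.0000e-02 -1.0134e+02]
```

View pics/h1c.png

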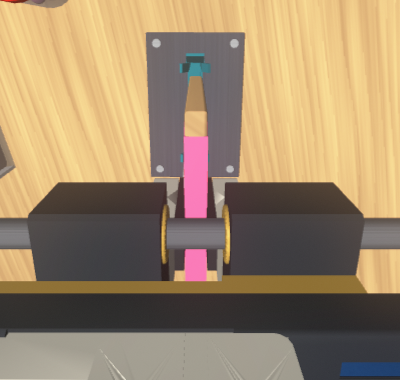

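The board hangs straight between the pads: its end's top edge is at crop (196,110) and its lower tip at (197,77), just short of the far rail at (196,65). I check its centring before lowering.

```bash
python3 - <<'E'
from h import *
import pickle
c=pickle.load(open('h1.pkl','rb'));im=cv2.imread('pics/h1.png')
Y=np.array([.194,.981]);X=np.array([.981,-.194]);S=np.array([.5274,.197])
for n,uv,z in(('top end',(316,210),.3805),('bottom end',(317,178),.2605)):
    d=onz(c,uv,z)[:2]-S;print(n,'x',d@X,'y',d@Y)
E
```

```text
top end x 0.00039474813618400835 y -0.05170790188972285
bottom end x -0.0006438918790941339 y -0.04957778900505636
```

Request:
carry_out:
  targets:
    - [-0.002, 0.001, 0.03, 0, 0, -0.002]
    - [0, 0, 0.04, 0, 0, 0]
    - [0, 0, 0.05, 0, 0, 0]
    - [0, 0, 0.04, 0, 0, 0]
    - [0, 0, 0.02, 0, 0, 0]

```text
time_s: 12.02
tcp_pos: [0.5265, 0.1972, 0.264]
eef_rot: [179.9, -0.1, -101.2]
contact_force: [0.4, -0.7, -0.2]
gripper_width: 0.0089
gripper_force: 15.0
```

Request:
carry_out:
  targets:
    - [0, 0, 0.015, 0, 0, 0]
    - [0, 0, 0.015, 0, 0, 0]
    - [0, 0, 0.015, 0, 0, 0]
    - [0, 0, 0.015, 0, 0, 0]
    - [0, 0, 0.015, 0, 0, 0]

```text
time_s: 12.65
tcp_pos: [0.5273, 0.1979, 0.2282]
eef_rot: [-180.0, 0.0, -101.2]
contact_force: [-0.4, 0.2, -1.2]
gripper_width: 0.0086
gripper_force: 15.0
```

Request:
carry_out:
  targets:
    - [0, 0, 0.02, 0, 0, 0]
    - [0, 0, 0.02, 0, 0, 0]
    - [0, 0, 0.02, 0, 0, 0]
    - [0, 0, 0.02, 0, 0, 0]
    - [0, 0, 0.02, 0, 0, 0]

```text
time_s: 13.28
tcp_pos: [0.5273, 0.1978, 0.1779]
eef_rot: [180.0, -0.0, -101.2]
contact_force: [-0.6, -0.2, -0.7]
gripper_width: 0.0087
gripper_force: 15.0
```

Request:
carry_out:
  targets:
    - [0, 0, 0.015, 0, 0, 0]
    - [0, 0, 0.01, 0, 0, 0]
    - [0, 0, 0.01, 0, 0, 0]
    - [0, 0, 0.008, 0, 0, 0]
    - [0, 0, 0.005, 0, 0, 0]

```text
time_s: 13.9
tcp_pos: [0.5272, 0.1978, 0.1544]
eef_rot: [-180.0, 0.0, -101.2]
contact_force: [0.3, 0.2, -1.4]
gripper_width: 0.009
gripper_force: 15.0
```

Request:
carry_out:
  targets:
    - [0, 0, 0.004, 0, 0, 0]
    - [0, 0, 0.004, 0, 0, 0]
    - [0, 0, 0.003, 0, 0, 0]

```text
time_s: 14.28
tcp_pos: [0.5273, 0.1978, 0.149]
eef_rot: [-180.0, 0.0, -101.2]
contact_force: [0.7, -0.1, -1.4]
gripper_width: 0.0089
gripper_force: 15.0
```

Request:
carry_out:
  targets:
    - [0, 0, 0.002, 0, 0, 0]
    - [0, 0, 0.002, 0, 0, 0]
    - [0, 0, 0.002, 0, 0, 0]
    - [0, 0, 0, 0, 0, 0]

```text
time_s: 14.78
tcp_pos: [0.5274, 0.1978, 0.1465]
eef_rot: [-180.0, 0.0, -101.1]
contact_force: [-1.0, -1.1, 3.1]
gripper_width: 0.0091
gripper_force: 15.0
```

Request:
carry_out:
  targets:
    - [0, 0, 0.002, 0, 0, 0]
    - [0, 0, 0, 0, 0, 0]

```text
time_s: 15.02
tcp_pos: [0.5276, 0.1978, 0.1464]
eef_rot: [-179.9, 0.0, -101.1]
contact_force: [-3.2, -1.5, 10.8]
gripper_width: 0.0089
gripper_force: 15.0
```

The board stopped on the floor at TCP z 0.1464, against 0.1465 expected. I ease off, open and rise.

Request:
carry_out:
  targets:
    - [0, 0, -0.003, 0, 0, 0]
    - [0, 0, 0, 0, 0, 0]

```text
time_s: 15.28
tcp_pos: [0.5273, 0.1979, 0.1465]
eef_rot: [-180.0, 0.0, -101.2]
contact_force: [0.0, -0.3, 1.4]
gripper_width: 0.0091
gripper_force: 15.0
```

Request:
carry_out:
  targets:
    - [0, 0, 0, 0, 0, 0]
    - [0, 0, 0, 0, 0, 0]
    - [0, 0, 0, 0, 0, 0]
    - [0, 0, 0, 0, 0, 0]
  hand: 0.7

```text
time_s: 15.78
tcp_pos: [0.5272, 0.1978, 0.1465]
eef_rot: [180.0, -0.0, -101.2]
contact_force: [0.2, 0.8, 0.7]
gripper_width: 0.0434
gripper_force: 0.0
```

Request:
carry_out:
  targets:
    - [0, 0, -0.03, 0, 0, 0]
    - [0, 0, -0.08, 0, 0, 0]
    - [0, 0, -0.1, 0, 0, 0]
    - [0, 0, -0.1, 0, 0, 0]
    - [0, 0, -0.1, 0, 0, 0]

```text
time_s: 16.4
tcp_pos: [0.527, 0.1975, 0.3547]
eef_rot: [-179.9, 0.1, -101.2]
contact_force: [1.4, 0.7, 0.3]
gripper_width: 0.0614
gripper_force: 0.0
```

Request:
carry_out:
  targets:
    - [0, 0, 0, 0, 0, 0]
    - [0, 0, 0, 0, 0, 0]

```text
time_s: 16.65
tcp_pos: [0.5269, 0.1977, 0.3521]
eef_rot: [-180.0, 0.1, -101.2]
contact_force: [0.5, 0.2, -0.8]
gripper_width: 0.0615
gripper_force: 0.0
```

```bash
python3 - <<'E'
from h import *
goto([.5455,.2857,.355],[180,0,-101.2])
im,c=snap('h2')
o=cv2.resize(im[120:400,200:430],(460,560))
s=r.capture("scene")[:,:,::-1][260:440,390:540]
cv2.imwrite('pics/chk.png',np.hstack([o,cv2.resize(s,(340,560))[:, :340]]))
E
```

```text
shift [-0.1798 -0.0024 -0.0056] turn [-0.0003  0.0009  0.0006]
h2 16.7 [0.5268 0.1976 0.3513] [ 1.7996e+02 -1.0000e-02 -1.0116e+02]
```

View pics/chk.png

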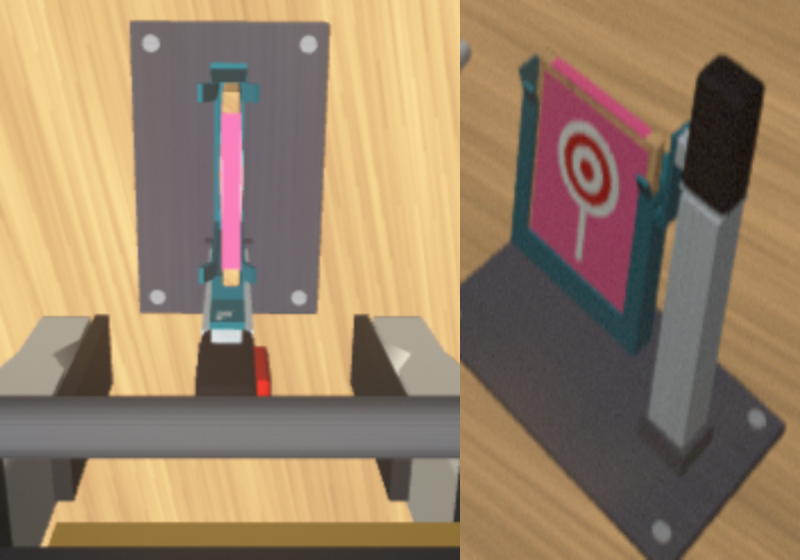

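The board is home: in the scene half its face sits down on the frame floor with the top edge just above the mouth, and in the wrist half its top edge runs from (231,95) to (231,280) between the rails. Now the lift grip.

Request:
carry_out:
  targets:
    - [-0.05, 0, 0, 0, 0, 0]
    - [-0.07, 0, 0, 0, 0, 0]
    - [-0.059, 0, 0, 0, 0, 0]
    - [0, 0, 0, 0, 0, 0]
    - [0, 0, 0, 0, 0, 0]

```text
time_s: 17.38
tcp_pos: [0.5444, 0.286, 0.3506]
eef_rot: [179.9, -0.1, -101.1]
contact_force: [-0.5, 0.5, -0.5]
gripper_width: 0.0611
gripper_force: 0.0
```

```bash
python3 -c "
from h import *
goto([.5446,.2857,.191],[180,0,-101.2])"
```

```text
shift [-0.     -0.0008  0.3193] turn [ 0.0008 -0.0014  0.0012]
```

Request:
carry_out:
  targets:
    - [0, 0, 0.08, 0, 0, 0]
    - [0, 0, 0.08, 0, 0, 0]
    - [0, 0, 0.07, 0, 0, 0]
    - [0, 0, 0.05, 0, 0, 0]
    - [0, 0, 0.039, 0, 0, 0]

```text
time_s: 18.0
tcp_pos: [0.5442, 0.2847, 0.191]
eef_rot: [180.0, -0.0, -101.2]
contact_force: [-0.2, -0.3, 0.9]
gripper_width: 0.0612
gripper_force: 0.0
```

Request:
carry_out:
  targets:
    - [0, 0, 0, 0, 0, 0]
    - [0, 0, 0, 0, 0, 0]
    - [0, 0, 0, 0, 0, 0]
    - [0, 0, 0, 0, 0, 0]
    - [0, 0, 0, 0, 0, 0]
  hand: 0
  squeeze: 35

```text
time_s: 18.62
tcp_pos: [0.5461, 0.2856, 0.1932]
eef_rot: [-179.8, 0.1, -101.2]
contact_force: [5.8, -2.1, -0.7]
gripper_width: 0.0291
gripper_force: 35.0
```

Request:
carry_out:
  targets:
    - [0, 0, 0, 0, 0, 0]
    - [0, 0, 0, 0, 0, 0]

```text
time_s: 18.88
tcp_pos: [0.5461, 0.2856, 0.1931]
eef_rot: [-179.8, 0.1, -101.2]
contact_force: [6.4, -1.5, -1.2]
gripper_width: 0.0287
gripper_force: 35.0
```

The opening reads 29 mm, so the button is in. I relieve the side load and start lifting.

Request:
carry_out:
  targets:
    - [0, -0.0035, 0, 0, 0, 0]
    - [0, 0, -0.006, 0, 0, 0]
    - [0, 0, -0.008, 0, 0, 0]
    - [0, 0, -0.01, 0, 0, 0]
    - [0, 0, -0.01, 0, 0, 0]

```text
time_s: 19.5
tcp_pos: [0.5461, 0.2855, 0.2091]
eef_rot: [180.0, 0.0, -101.2]
contact_force: [1.6, 3.6, -6.5]
gripper_width: 0.0293
gripper_force: 35.0
```

Request:
carry_out:
  targets:
    - [0, 0, -0.02, 0, 0, 0]
    - [0, 0, -0.025, 0, 0, 0]
    - [0, 0, -0.025, 0, 0, 0]
    - [0, 0, -0.025, 0, 0, 0]
    - [0, 0, -0.025, 0, 0, 0]

```text
time_s: 20.12
tcp_pos: [0.5461, 0.2855, 0.27]
eef_rot: [180.0, 0.0, -101.2]
contact_force: [2.2, 4.9, -7.8]
gripper_width: 0.0289
gripper_force: 35.0
```

Request:
carry_out:
  targets:
    - [0, 0, -0.02, 0, 0, 0]
    - [0, 0, -0.015, 0, 0, 0]
    - [0, 0, -0.01, 0, 0, 0]
    - [0, 0, -0.008, 0, 0, 0]
    - [0, 0, 0, 0, 0, 0]

```text
time_s: 20.75
tcp_pos: [0.5461, 0.2855, 0.2967]
eef_rot: [-180.0, 0.1, -101.1]
contact_force: [-0.1, 5.0, -6.0]
gripper_width: 0.0284
gripper_force: 35.0
```

Request:
carry_out:
  targets:
    - [0, 0, -0.004, 0, 0, 0]
    - [0, 0, -0.004, 0, 0, 0]
    - [0, 0, -0.003, 0, 0, 0]
    - [0, 0, 0, 0, 0, 0]

```text
time_s: 21.25
tcp_pos: [0.5461, 0.2855, 0.3016]
eef_rot: [180.0, 0.0, -101.2]
contact_force: [-0.9, 5.7, -5.3]
gripper_width: 0.0288
gripper_force: 35.0
```

Request:
carry_out:
  targets:
    - [0, 0, -0.003, 0, 0, 0]
    - [0, 0, 0, 0, 0, 0]

```text
time_s: 21.5
tcp_pos: [0.5461, 0.2855, 0.303]
eef_rot: [180.0, 0.0, -101.2]
contact_force: [0.6, 4.8, -6.9]
gripper_width: 0.029
gripper_force: 35.0
```

Request:
carry_out:
  targets:
    - [0, 0, -0.002, 0, 0, 0]
    - [0, 0, 0, 0, 0, 0]

```text
time_s: 21.75
tcp_pos: [0.5461, 0.2855, 0.304]
eef_rot: [180.0, 0.0, -101.2]
contact_force: [-0.2, 4.2, -6.2]
gripper_width: 0.0289
gripper_force: 35.0
```

Request:
carry_out:
  targets:
    - [0, 0, -0.002, 0, 0, 0]
    - [0, 0, 0, 0, 0, 0]

```text
time_s: 22.0
tcp_pos: [0.5461, 0.2855, 0.3043]
eef_rot: [180.0, 0.0, -101.2]
contact_force: [1.9, 5.0, -8.7]
gripper_width: 0.0288
gripper_force: 35.0
```

Request:
carry_out:
  targets:
    - [0, 0, 0.003, 0, 0, 0]
    - [0, 0, 0, 0, 0, 0]
    - [0, 0, 0, 0, 0, 0]

```text
time_s: 22.38
tcp_pos: [0.5461, 0.2855, 0.3034]
eef_rot: [180.0, 0.0, -101.1]
contact_force: [1.2, 4.7, -7.0]
gripper_width: 0.0288
gripper_force: 35.0
```

```bash
python3 - <<'E'
from h import *
s=r.get_state();print(s["tcp_pos"],s["contact_force"],s["gripper_width"])
a=r.capture("scene")[:,:,::-1]
cv2.imwrite('pics/end.png',a)
E
```

```text
[0.54608107 0.28550839 0.30336945] [ 1.15478991  4.7260623  -7.02485765] 0.028780685315196033
```

View pics/end.png

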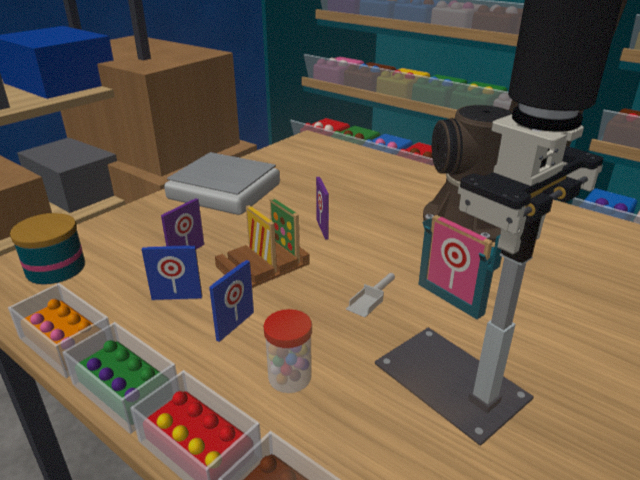

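The sign is up with the pink board home at (457,260), the mast extended, and everything else where it was. Travel is 110.2 mm and the button is in, so I hand it in.

```bash
python3 -c "
from plant import r
print(r.close_job())"
```

```text
the job is handed in; nothing more can be done
None
```

The job is handed in: the pink lollipop board is fully home in the frame, the sign is held at the second stop (about 110 mm up) with the button squeezed, and the other boards, jar and scoop were left alone.

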